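# Balance a weighted lever arm on a narrow rest

### The arm

A 7-joint arm with a two-finger parallel gripper is mounted at the origin on a cart in front of the work surface, level with it; the furniture and walls round the work are solid. World frame = base frame: x ahead of the robot, y to its left, z up, the work surface at z = 0. Lengths are in m, angles in rad, forces in N, time in s.
With the tool pointing down it reaches from about 0.35 to 0.9 m from the base axis. Payload 8.1 kg.
Tool frame: the origin (TCP) lies on the mounting face of the last link; the fingertips stand 173 mm ahead of it and the grasp point (between the pads) lies 155 mm ahead of it (env.tip_reach is the distance from the TCP to the fingertips, in m); z points along the fingers, y is the line along which they close (so a half turn about z gives the same grasp; the last joint's range is limited). The gripper opens to 85 mm and grips with 20 to 120 N. Pads are 22 mm wide; open, the fingers measure 114 mm over their backs; the gripper's body (76 mm by 85 mm) begins 54 mm behind the grasp point. The pads swing forward as they close: fully open they stand 13 mm farther back than shut.
Start: joints at [-1.341, 0.434, 0.025, 1.573, -0.012, 1.134, -0.075], TCP at [0.204, 0.591, 0.405] pointing down, gripper open.
Joint ranges: [-2.62, 2.62], [-0.44, 2.09], [-1.27, 1.32], [0.08, 2.57], [-1.32, 4.46], [0.12, 2], [-2.74, 2.74]. Speed limits (rad/s): [2.22, 2.22, 3.01, 3.01, 3.14, 3.14, 3.14].

### API

Orientations are given as a rotation vector (axis times angle).
In Python, from workcell import status, eyes, env gives the robot as it stands.
- The arm moves only by the tool servo_tool, never from a script. Its argument "targets" is a list that holds one entry, the list of rows, each a list of 5 numbers: the opening, from 0 (shut) to 1 (fully open), then the shift along the world's x, y, z in units of 30 mm (1.0 is 30 mm), then the turn about the world's z in units of 5 degrees (1.0 is 5 degrees). In form: [[[claw, tx, ty, tz, twist], ...]]. A call has 1 to 20 rows; each row shifts and turns the commanded pose from where the row before left it; what a row does not reach is not made up. A row lasts 1/10 s, in which the tool goes at most 50 mm and 8.59 degrees, less where a joint would pass 70% of its speed; a pose out of reach is approached as far as the arm can. A call with a number of a shift or a turn outside -1 to 1 is refused whole. A call with a gripper value outside its range is refused whole. The fingers move at their own pace and stop on an object; "newtons" is the grip in N (left out, the last holds). Time passes only in rows, so rows that do not move let the fingers close. It gives the time, the measured TCP pose, the force, the opening and the grip force at its end, in the units of the state.
- status.get_state(): the state, without advancing time (a new reading comes with each control period).
- eyes.capture(name): name is "scene" or "top" or "wrist"; returns a dict with "frame" (480x640x3 uint8, blue, green, red), "depth" (480x640 float32, m along the optical axis (not along the pixel's ray), 0 where there is no reading), "mtx" (3x3 intrinsics, pixels), "k1" (the pictures are not rectified: a ray, as slopes to the right and down, at radius r is drawn at 1 + k1 r^2 times it, then the intrinsics apply), "R" (3x3) and "t" (3): a world point X has camera coordinates R X + t; the wrist camera has in their place "T_tool_cam" (4x4, takes a point from camera to tool coordinates, whose origin is the TCP and whose axes are the flange's). Camera axes: x right, y down, z forward; pixel columns grow to the right and rows downward; lengths in m; the calibration is good to about 2 mm. A picture is of the moment at which its call begins: read the wrist's pose just before it.
- env.close_job(): hands the job in; it is judged then, once.
The state is a dict: "time_s": time; "joints": joint angles; "dq": joint speeds; "tau": joint torques, N m; "tool_pos": TCP position; "eef_rot": TCP orientation; "contact_force": force on the tool from outside, world axes, zero at the start; "moment": the same for the moment, N m; "width": finger opening in m; "finger_force": force on a finger pad.
Only numpy, scipy, OpenCV 4.12 (cv2) and the standard library are available. Lean on these libraries where they do the work, as an engineer would, in place of code of your own. Each camera call takes 0.05 s, during which the arm holds its last target. There are 200 camera calls.

### The job

The square steel lever arm has a weight locked somewhere inside it: lift it a little off the stand, roughly level, at one or more trial points and feel where it balances. Then lay it, about square, across the top of the narrow steel rest at its balance point and let go, so that it lies level and still on the rest alone with both ends in the air. Set it down on the rest gently, never let it tip steeply, and leave the other things on the stand where they are.

Things in the scene. Friction and masses are not known exactly. Their poses are not given: they have to be found in the camera images.
- lever: lever arm: closed steel square tube, 25 x 25 x 220 mm, black end plugs, both halves alike, lying on the stand. Origin: centre of its underside at mid length; y axis along the tube, z up. Weighs 0.6 to 0.7 kg. A steel weight is locked unseen inside (it does not shift): the centre of mass lies on the tube's middle line, 20 to 65 mm from mid length, towards either end
- lever_end_a (a point): centre of the lower edge of the lever arm's +y end, 110 mm from mid length
- lever_end_b (a point): centre of the lower edge of the lever arm's -y end, 110 mm from mid length
- rest: narrow rest, fixed: upright steel plate on a flat foot 50 x 56 x 10 mm, top edge 60 mm above the stand. The flat top is 44 mm wide along its x axis but only 20 mm thick along its y axis. Origin: centre of the foot's underside, on the stand. The lever arm shall lie along the rest's y axis (either way round), its centre of mass over the 20 mm
- rest_top (a point): centre of the rest's flat top
- stand: low plywood bench stand, fixed, 217 (x) by 360 mm (y), flat top 110 mm above the bench. Origin: on the bench under its centre. On the way to it from the start a red lamp arm must be passed over: from x 0.25, y -0.09 it slants up to x 0.33, y 0.04 at 0.39 m height, then across to x 0.42, y -0.28 at 0.52 m
- oilstone_b: bystander on the stand: dark grey oilstone, 40 x 62 x 26 mm block. Origin: centre of its underside. Leave it alone
- tape_roll: bystander on the stand: roll of cream tape, 46 mm across, 14 mm high. Origin: centre of its underside. Leave it alone
- loupe: bystander on the stand: black eye loupe, 34 mm across and 34 mm high. Origin: centre of its underside. Leave it alone
- slip_stone: bystander on the stand: small dark slip stone, 28 x 50 x 15 mm. Origin: centre of its underside. Leave it alone
- pumice: bystander on the stand: pale pumice block, 30 x 40 x 20 mm. Origin: centre of its underside. Leave it alone

How it is judged:
By the outcome, as a careful person would: the job done as asked, in the order asked, and still so for the second after the job is handed in, with the robot touching nothing.
It also fails if it takes over 70 s, if anything falls off the work surface, if the arm or the gripper's body presses on something with over 40 N, if the wrist force passes 120 N, or if a joint passes its speed limit or range.

## Working session

There is one attempt and no reset: what is moved stays moved. The work goes in short steps, Python scripts to look and compute and a tool call to move; the robot and the scene stay as the last step left them, time stands still between calls to the robot, and variables do not carry over. Pictures are saved under pics/ and viewed, at most 10 in all, crops included, and the job is handed in when it is done.

Besides the shell and the picture viewer there is one more tool, called after ">>>" in YAML: its name, and indented under it one key for each argument. servo_tool: Moves the arm, as the interface text tells. Its arguments: {"type":"object","properties":{"targets":{"type":"array"},"newtons":{"type":"number"}},"required":["targets"]}

```bash
mkdir -p pics; ls; cat > h.py <<'E'
import numpy as np, cv2
from workcell import status, eyes, env
def pts(c, st=None):
    d=c["depth"]; h,w=d.shape; K=c["mtx"]; k1=c["k1"]
    u,v=np.meshgrid(np.arange(w),np.arange(h))
    dist=np.array([k1,0,0,0,0],float)
    p=cv2.undistortPoints(np.stack([u,v],-1).reshape(-1,1,2).astype(np.float64),np.array(K,float),dist).reshape(h,w,2)
    P=np.dstack([p[...,0]*d,p[...,1]*d,d])
    if "R" in c: W=(P-np.array(c["t"]))@np.array(c["R"])
    else:
        T=np.array(c["T_tool_cam"]); Rt=cv2.Rodrigues(np.array(st["eef_rot"],float))[0]
        W=(P@T[:3,:3].T+T[:3,3])@Rt.T+np.array(st["tool_pos"])
    W[d==0]=np.nan
    return W
E
python3 - <<'E'
from h import *
s=status.get_state(); print(s)
for n in("scene","top"):
    c=eyes.capture(n); cv2.imwrite(f"pics/{n}0.png",c["frame"]); np.save(n+"0.npy",pts(c)); print(n,c["R"],c["t"],c["k1"])
E
```

```text
pics
{'time_s': 0.0, 'joints': array([-1.34058229,  0.43522015,  0.02493995,  1.57409057, -0.01158123,
        1.13398176, -0.07511303]), 'dq': array([-8.23064986e-05, -1.00200723e-03, -1.31804324e-03,  9.93736480e-04,
        7.23364387e-04, -1.56755542e-03,  1.92058656e-03]), 'tau': array([-1.59970136e-04, -6.70473433e+01,  1.02504373e+00, -3.16215169e+01,
        1.55703333e-02,  1.24473855e-02, -5.76319408e-06]), 'tool_pos': array([0.20413249, 0.59048263, 0.40392966]), 'eef_rot': array([-5.20424085e-01, -3.09807052e+00,  2.43632545e-03]), 'contact_force': array([ 0.04298591, -0.48572659,  0.34659227]), 'moment': array([-0.02836081,  0.02073498,  0.00236553]), 'finger_force': 0.0, 'width': 0.08546616113767415}
scene [[ 0.81264355 -0.58253445  0.01625018]
 [-0.34390313 -0.50188824 -0.79362386]
 [ 0.47046902  0.63934482 -0.60819167]] [-0.22396949  0.44375061  0.58242719] -0.04567858186274607
top [[-0.02965686 -0.99953718 -0.00677543]
 [-0.99734094  0.03004177 -0.0663968 ]
 [ 0.06656962  0.00478829 -0.99777029]] [0.31812544 0.46840497 0.92511887] -0.11497532679691673
```

View pics/scene0.png

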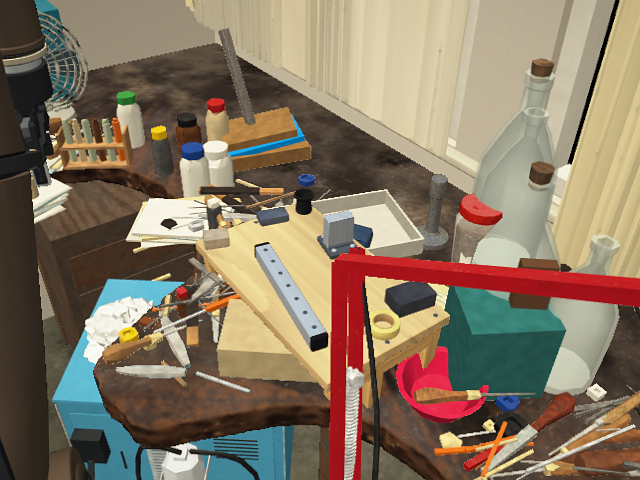

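View pics/top0.png

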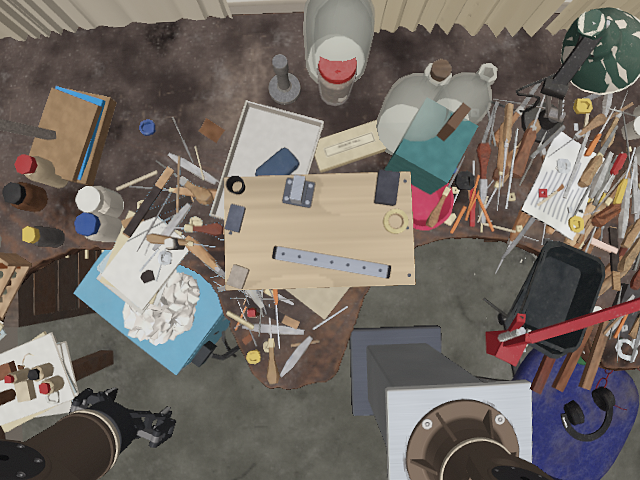

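```bash
python3 - <<'E'
from h import *
W=np.load("top0.npy")
for n,(u,v) in dict(levL=(275,253),levR=(390,270),levmid=(332,262),rest=(298,188),foot=(310,200),stTL=(228,178),stBR=(412,282),stBL=(228,286),lamp=(505,345),lamp2=(600,318),loupe=(236,184),stone=(387,187),tape=(395,220),slip=(235,217),pum=(237,275)).items(): print(n,W[v,u].round(4))
z=W[...,2];x=W[...,0];y=W[...,1]
# lever top
roi=np.zeros(z.shape,bool);roi[235:290,262:402]=1
m=roi&(z>.124)&(z<.145); 
def rect(m):
    P=np.c_[x[m],y[m]].astype(np.float32); return cv2.minAreaRect(P*1000),np.median(z[m]),m.sum()
print(rect(m), np.percentile(z[m],[5,50,95]))
r=np.zeros(z.shape,bool);r[165:215,270:325]=1
print("top",rect(r&(z>.155)&(z<.185)),"foot",rect(r&(z>.115)&(z<.130)),np.nanmedian(z[(r)&(z<.115)]))
W=np.load("scene0.npy");z=W[...,2];x=W[...,0];y=W[...,1]
r=np.zeros(z.shape,bool);r[235:360,240:340]=1
m=r&(z>.129)&(z<.145);print("scene lev",rect(m))
r=np.zeros(z.shape,bool);r[200:262,312:365]=1
print("top",rect(r&(z>.166)&(z<.18)))
E
```

```text
levL [0.4439 0.3758 0.1368]
levR [0.4065 0.1664 0.1341]
levmid [0.4244 0.2723 0.1379]
rest [0.5568 0.3293 0.169 ]
foot [0.5419 0.3092 0.1213]
stTL [0.5843 0.4589 0.1443]
stBR [0.3823 0.1216 0.1101]
stBL [0.3851 0.4689 0.1102]
lamp [ 0.2597 -0.045   0.1326]
lamp2 [ 0.3405 -0.0479  0.4253]
loupe [0.579  0.4501 0.1109]
stone [0.5599 0.1658 0.1356]
tape [0.5004 0.1494 0.112 ]
slip [0.5138 0.4504 0.1249]
pum [0.4056 0.4475 0.1314]
(((425.5675048828125, 273.6319580078125), (218.2004852294922, 25.269298553466797), 78.44703674316406), np.float64(0.13509202240708418), np.int64(1618)) [0.13247966 0.13509202 0.13741008]
top (((558.8411254882812, 330.425537109375), (20.20153045654297, 44.864830017089844), 78.34784698486328), np.float64(0.1700563580627587), np.int64(300)) foot (((558.5655517578125, 330.6421813964844), (56.103214263916016, 50.10639953613281), 77.93923950195312), np.float64(0.12050417724065916), np.int64(479)) 0.10966472565353416
scene lev (((473.1973876953125, 261.474365234375), (221.4023895263672, 131.02703857421875), 78.35920715332031), np.float64(0.13352125497331896), np.int64(2033))
top (((555.1385498046875, 329.8431701660156), (22.586729049682617, 44.19970703125), 77.30160522460938), np.float64(0.16856683247025778), np.int64(244))
```

>>> servo_tool:
  targets:
    - [[1,0.37,-0.53,0.1,-0.82],[1,0.37,-0.53,0.1,-0.82],[1,0.37,-0.53,0.1,-0.82],[1,0.37,-0.53,0.1,-0.82],[1,0.37,-0.53,0,-0.82],[1,0.37,-0.53,0,-0.82],[1,0.37,-0.53,0,-0.82],[1,0.37,-0.53,0,-0.82],[1,0.37,-0.53,0,-0.82],[1,0.37,-0.53,0,-0.82],[1,0.37,-0.53,0,-0.82],[1,0.37,-0.53,0,-0.82],[1,0.37,-0.53,0,-0.82],[1,0.37,-0.53,0,-0.82],[1,0.37,-0.53,0,-0.82],[1,0.37,-0.53,0,-0.82],[1,0.37,-0.53,0,-0.82],[1,0.37,-0.53,0,-0.82],[1,0.37,-0.53,0,-0.82],[1,0.37,-0.53,0,-0.82]]

```text
time_s: 2.1
tool_pos: [0.4271, 0.2714, 0.4167]
eef_rot: [2.431, 1.99, 0.0]
contact_force: [-0.3, 0.8, 0.3]
width: 0.0853
finger_force: 0.0
```

>>> servo_tool:
  targets:
    - [[1,0,0,0,0],[1,0,0,0,0],[1,0,0,0,0]]

```text
time_s: 2.4
tool_pos: [0.4259, 0.2733, 0.4166]
eef_rot: [-2.424, -1.998, 0.0]
contact_force: [0.1, -0.7, 0.2]
width: 0.0851
finger_force: 0.0
```

```bash
python3 - <<'E'
from h import *
s=status.get_state(); print({k:np.round(s[k],4) for k in("joints","tool_pos","eef_rot","contact_force","moment")})
R=cv2.Rodrigues(s["eef_rot"])[0]; print(R.round(3), np.degrees(np.arctan2(R[1,1],R[0,1])))
c=eyes.capture("wrist"); cv2.imwrite("pics/w1.png",c["frame"]); W=pts(c,s); np.save("w1.npy",W)
x,y,z=W[...,0],W[...,1],W[...,2]
m=(z>.127)&(z<.142)&(abs((x-.4256)*.98-(y-.2736)*.2)<.03)&(abs(y-.2736)<.125)
print(cv2.minAreaRect(np.c_[x[m],y[m]].astype(np.float32)*1000),np.median(z[m]),m.sum())
E
```

```text
{'joints': array([-1.032 ,  0.233 ,  0.4386,  1.8676, -0.1127,  1.0652, -0.7412]), 'tool_pos': array([0.4259, 0.2733, 0.4166]), 'eef_rot': array([-2.4241e+00, -1.9978e+00,  2.0000e-04]), 'contact_force': array([ 0.0582, -0.7078,  0.2491]), 'moment': array([ 0.0172,  0.0106, -0.0252])}
[[ 0.191  0.982 -0.   ]
 [ 0.982 -0.191  0.   ]
 [ 0.    -0.    -1.   ]] -11.01202336788075
((424.1866760253906, 273.72515869140625), (219.76138305664062, 25.12394905090332), 78.62380981445312) 0.13582863337447668 10276
```

View pics/w1.png

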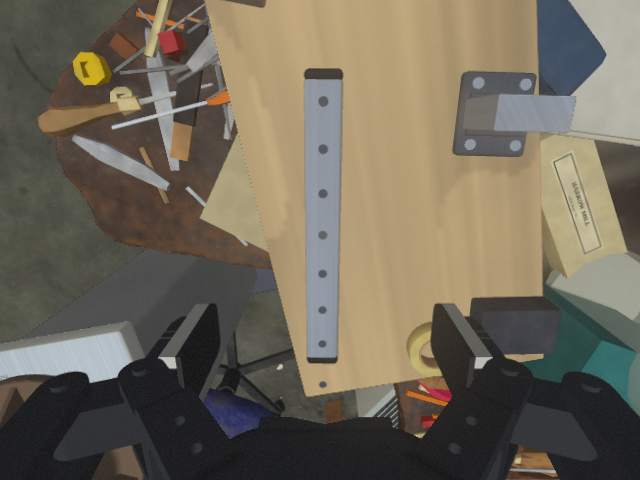

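>>> servo_tool:
  targets:
    - [[1,-0.04,0,-0.5,-0.12],[1,0,0,-0.5,0],[1,0,0,-0.5,0],[1,0,0,-0.5,0],[1,0,0,-0.5,0],[1,0,0,-0.5,0],[1,0,0,-0.4,0],[1,0,0,-0.4,0],[1,0,0,-0.3,0],[1,0,0,-0.22,0],[1,0,0,0,0],[1,0,0,0,0],[1,0,0,0,0]]
  newtons: 100

```text
time_s: 3.75
tool_pos: [0.4252, 0.2728, 0.2876]
eef_rot: [-2.436, -1.984, -0.001]
contact_force: [-0.1, 0.1, -0.1]
width: 0.0854
finger_force: 0.0
```

```bash
cat > st.py <<'E'
from h import *
s=status.get_state(); print({k:np.round(s[k],4).tolist() for k in("time_s","tool_pos","eef_rot","contact_force","moment","width","finger_force","tau")})
E
python3 st.py
```

```text
{'time_s': 3.75, 'tool_pos': [0.4252, 0.2728, 0.2876], 'eef_rot': [-2.4359, -1.9839, -0.0015], 'contact_force': [-0.1456, 0.0741, -0.1165], 'moment': [0.0168, 0.0155, -0.0023], 'width': 0.0854, 'finger_force': 0.0, 'tau': [0.0081, -52.3333, 5.1096, -23.4484, 0.0092, 0.0037, 0.0001]}
```

>>> servo_tool:
  targets:
    - [[0,0,0,0,0],[0,0,0,0,0],[0,0,0,0,0],[0,0,0,0,0],[0,0,0,0,0],[0,0,0,0,0],[0,0,0,0,0],[0,0,0,0,0]]

```text
time_s: 4.55
tool_pos: [0.4249, 0.2727, 0.2876]
eef_rot: [-2.435, -1.984, -0.0]
contact_force: [-2.1, -1.1, 6.8]
width: 0.0228
finger_force: 98.7
```

```bash
python3 st.py
```

```text
{'time_s': 4.55, 'tool_pos': [0.4249, 0.2727, 0.2876], 'eef_rot': [-2.4353, -1.9844, -0.0002], 'contact_force': [-2.079, -1.1233, 6.8405], 'moment': [-0.2016, 0.4534, 0.1876], 'width': 0.0228, 'finger_force': 98.7342, 'tau': [0.2459, -49.7285, 5.0652, -23.1036, -0.1464, -0.8396, -0.1548]}
```

>>> servo_tool:
  targets:
    - [[0,0,0,0.15,0],[0,0,0,0.15,0],[0,0,0,0.15,0],[0,0,0,0.1,0],[0,0,0,0,0],[0,0,0,0,0],[0,0,0,0,0],[0,0,0,0,0],[0,0,0,0,0],[0,0,0,0,0],[0,0,0,0,0]]

```text
time_s: 5.65
tool_pos: [0.425, 0.2727, 0.3036]
eef_rot: [2.436, 1.984, -0.0]
contact_force: [-0.3, 0.9, -7.0]
width: 0.0228
finger_force: 98.3
```

```bash
python3 st.py; cat > tube.py <<'E'
from h import *
import sys
# tube top: fit z slope along axis; u=(.2,.98) axis, v across
s=status.get_state(); 
x0,y0=float(sys.argv[1]),float(sys.argv[2]); zlo,zhi=float(sys.argv[3]),float(sys.argv[4])
a=np.radians(78.5); u=np.array([np.cos(a),np.sin(a)])
for n in ("top","wrist","scene"):
    c=eyes.capture(n); W=pts(c,s if n=="wrist" else None)
    if len(sys.argv)>5: cv2.imwrite(f"pics/{n}_{sys.argv[5]}.png",c["frame"])
    D=W[...,:2]-[x0,y0]; l=D@u; q=D@[u[1],-u[0]]; z=W[...,2]
    m=(z>zlo)&(z<zhi)&(abs(q)<.02)&(abs(l)<.14)
    if m.sum()<50: print(n,"few");continue
    k=m&(abs(q)<.010); p=np.polyfit(l[k],z[k],1)
    ct=cv2.minAreaRect((W[...,:2][m]*1000).astype(np.float32))
    print(n,m.sum(),"slope deg",np.degrees(np.arctan(p[0])).round(2),"z0",p[1].round(4),"l",np.percentile(l[m],[.5,99.5]).round(4),np.round(ct[0],1),np.round(ct[1],1),round(ct[2],1))
E
python3 tube.py .4249 .2727 .125 .18 lift1
```

```text
{'time_s': 5.65, 'tool_pos': [0.425, 0.2727, 0.3036], 'eef_rot': [2.4358, 1.984, -0.0002], 'contact_force': [-0.2726, 0.9144, -6.9548], 'moment': [-0.3923, 0.0567, 0.0254], 'width': 0.0228, 'finger_force': 98.2837, 'tau': [-0.0003, -54.9802, 5.3318, -26.7481, -0.2039, -0.2347, 0.0003]}
top 161 slope deg -2.42 z0 0.1545 l [0.0836 0.1104] [445.3 366.8] [28.7 24.8] 78.8
wrist 32964 slope deg -0.55 z0 0.1519 l [-0.0396  0.1095] [431.7 306.1] [154.4  40. ] 78.5
scene 2194 slope deg 1.94 z0 0.1502 l [-0.1112  0.0869] [423.4 264.6] [207.5  39.8] 77.5
```

```bash
cat > avg.py <<'E'
from h import *
F=[];M=[]
for i in range(16):
    eyes.capture("top"); s=status.get_state(); F.append(s["contact_force"]);M.append(s["moment"])
F=np.array(F);M=np.array(M);print(F.mean(0).round(3),F.std(0).round(3),M.mean(0).round(4),M.std(0).round(4),s["tool_pos"].round(4))
R=cv2.Rodrigues(s["eef_rot"])[0];u=R[:,0];u=u*np.sign(u[1]);f=F.mean(0);m=M.mean(0)
print("W",-f[2],"l",(-m[0]*u[1]+m[1]*u[0])/-f[2],"for .65kg",(-m[0]*u[1]+m[1]*u[0])/6.38,"yaw",np.degrees(np.arctan2(u[1],u[0])))
E
python3 avg.py
```

```text
[ 1.280e-01  3.000e-03 -6.491e+00] [0.579 0.489 0.43 ] [-3.835e-01  8.090e-02 -3.000e-04] [0.0297 0.0226 0.0291] [0.425  0.2727 0.3036]
W 6.491370201318984 l 0.06037547848948653 for .65kg 0.06142940156066272 yaw 78.32298090554305
```

>>> servo_tool:
  targets:
    - [[0,0,0,-0.15,0],[0,0,0,-0.15,0],[0,0,0,-0.12,0],[0,0,0,-0.08,0],[0,0,0,-0.03,0],[0,0,0,0,0],[0,0,0,0,0],[0,0,0,0,0],[0.5,0,0,0,0],[1,0,0,0,0],[1,0,0,0,0],[1,0,0,0,0],[1,0,0,0,0],[1,0,0,0,0]]

```text
time_s: 8.0
tool_pos: [0.425, 0.2727, 0.2878]
eef_rot: [2.436, 1.984, 0.0]
contact_force: [-0.4, -1.2, -0.5]
width: 0.0856
finger_force: 0.0
```

>>> servo_tool:
  targets:
    - [[1,0.1,0.49,0,0],[1,0.1,0.49,0,0],[1,0.1,0.49,0,0],[1,0.1,0.49,0,0],[1,0,0,0,0],[1,0,0,0,0],[1,0,0,0,0]]

```text
time_s: 8.7
tool_pos: [0.437, 0.3308, 0.2876]
eef_rot: [2.436, 1.983, -0.001]
contact_force: [0.4, -0.4, -0.2]
width: 0.0855
finger_force: 0.0
```

```bash
python3 avg.py; python3 tube.py .4249 .2727 .122 .145 b
```

```text
[ 0.115 -0.132 -0.125] [0.408 0.64  0.601] [ 0.0029 -0.0045  0.015 ] [0.0324 0.0199 0.0244] [0.437  0.3315 0.2877]
W 0.12493202302790818 l -0.029897416713278033 for .65kg -0.0005854458860968994 yaw 78.33142387880223
top 466 slope deg 0.33 z0 0.1355 l [-0.1075 -0.0392] [412.2 201.1] [70.9 24.9] 78.2
wrist 14546 slope deg -0.92 z0 0.1368 l [0.019  0.1107] [437.7 335.1] [94.6 25.1] 78.7
scene 2186 slope deg 0.46 z0 0.1335 l [-0.1106  0.1062] [423.4 271.7] [219.9  26.6] 78.7
```

>>> servo_tool:
  targets:
    - [[0,0,0,0,0],[0,0,0,0,0],[0,0,0,0,0],[0,0,0,0,0],[0,0,0,0,0],[0,0,0,0,0],[0,0,0,0,0],[0,0,0,0,0],[0,0,0,0.15,0],[0,0,0,0.15,0],[0,0,0,0.15,0],[0,0,0,0.1,0],[0,0,0,0,0],[0,0,0,0,0],[0,0,0,0,0],[0,0,0,0,0],[0,0,0,0,0]]

```text
time_s: 11.35
tool_pos: [0.437, 0.3315, 0.3041]
eef_rot: [2.436, 1.984, -0.0]
contact_force: [1.1, -0.1, -6.5]
width: 0.0232
finger_force: 98.5
```

```bash
python3 avg.py;python3 avg.py; python3 tube.py .4249 .2727 .135 .165 c
```

```text
[-0.141  0.091 -6.412] [0.539 0.602 0.398] [-0.0104 -0.0063 -0.0078] [0.0261 0.0301 0.0271] [0.437  0.3315 0.3042]
W 6.412249271253069 l 0.0013899323073316057 for .65kg 0.0013969580603100603 yaw 78.32574193687307
[-0.095  0.149 -6.42 ] [0.429 0.426 0.369] [0.     0.0009 0.0107] [0.0306 0.034  0.0219] [0.437  0.3315 0.3042]
W 6.419508445836574 l 2.4835783189122413e-05 for .65kg 2.498957992814065e-05 yaw 78.33002147401241
top 463 slope deg -0.16 z0 0.1509 l [-0.1077 -0.0415] [411.6 199.9] [69.  24.9] 77.8
wrist 16070 slope deg -1.17 z0 0.153 l [0.0187 0.1108] [437.4 336. ] [94.6 39.7] 70.0
scene 2235 slope deg 0.82 z0 0.1496 l [-0.1108  0.0932] [425.3 266.6] [213.   39.8] 80.1
```

```bash
python3 - <<'E'
from h import *
W=np.load("w1.npy");x,y,z=[W[...,i] for i in range(3)]
n=(abs(x-.559)<.06)&(abs(y-.33)<.06)
for lo,hi in((.115,.128),(.162,.178)):
    m=n&(z>lo)&(z<hi); print(cv2.minAreaRect((np.c_[x[m],y[m]]*1000).astype(np.float32)),np.median(z[m]),m.sum())
E
```

```text
((557.218994140625, 331.1570129394531), (55.94701385498047, 49.92097854614258), 77.7831039428711) 0.12104573032940721 3868
((557.65478515625, 331.13897705078125), (19.949338912963867, 45.07019805908203), 77.17671203613281) 0.17087113203535415 3040
```

>>> servo_tool:
  targets:
    - [[0,0,0,0.3,0],[0,0,0,0.4,0],[0,0,0,0.4,0],[0,0,0,0.4,0],[0,0,0,0.3,0],[0,0,0,0.2,0],[0,0,0,0,0],[0,0,0,0,0]]

```text
time_s: 13.9
tool_pos: [0.4368, 0.3315, 0.3641]
eef_rot: [-2.436, -1.984, 0.0]
contact_force: [-0.3, 0.0, -6.5]
width: 0.0227
finger_force: 98.6
```

>>> servo_tool:
  targets:
    - [[0,0.2,0,0,-0.1],[0,0.4,0,0,0],[0,0.5,0,0,0],[0,0.5,0,0,0],[0,0.5,0,0,0],[0,0.5,0,0,0],[0,0.5,0,0,0],[0,0.5,-0.02,0,0],[0,0.3,0,0,0],[0,0.12,0,0,0],[0,0,0,0,0],[0,0,0,0,0],[0,0,0,0,0]]

```text
time_s: 15.2
tool_pos: [0.557, 0.3312, 0.3642]
eef_rot: [-2.443, -1.974, 0.0]
contact_force: [-0.7, -0.7, -6.7]
width: 0.0227
finger_force: 98.8
```

```bash
python3 - <<'E'
from h import *
s=status.get_state();print(s["tool_pos"])
for n in("top","scene","wrist"):
    c=eyes.capture(n); W=pts(c,s if n=="wrist" else None)
    x,y,z=[W[...,i] for i in range(3)]
    a=(abs(x-.5575)<.06)&(abs(y-.331)<.06); m=a&(z>.115)&(z<.128)
    if m.sum()>30: print(n,"foot",cv2.minAreaRect((np.c_[x[m],y[m]]*1000).astype(np.float32)),m.sum())
    if n=="scene": cv2.imwrite("pics/s3.png",cv2.resize(c["frame"][120:360,200:460],None,fx=2.2,fy=2.2))
E
python3 tube.py .5454 .2722 .195 .225; python3 avg.py
```

```text
[0.55702656 0.33119358 0.36422726]
scene foot ((554.78466796875, 329.6800842285156), (56.555328369140625, 49.95528030395508), 77.00869750976562) 432
wrist foot ((560.2254028320312, 344.733642578125), (28.1350154876709, 50.04197311401367), 77.94914245605469) 418
top few
wrist 16044 slope deg -1.17 z0 0.2131 l [0.0187 0.1108] [557.8 335.4] [95.  39.5] 69.2
scene 1844 slope deg 0.33 z0 0.2101 l [-0.1073  0.0882] [541.2 270.4] [212.7  40. ] 74.6
[ 0.021 -0.236 -6.399] [0.521 0.542 0.36 ] [ 0.0034 -0.0063  0.0016] [0.024  0.0324 0.0271] [0.5576 0.3309 0.3642]
W 6.398608291446244 l -0.0007273141230389431 for .65kg -0.0007294354511227172 yaw 77.82871696892671
```

View pics/s3.png

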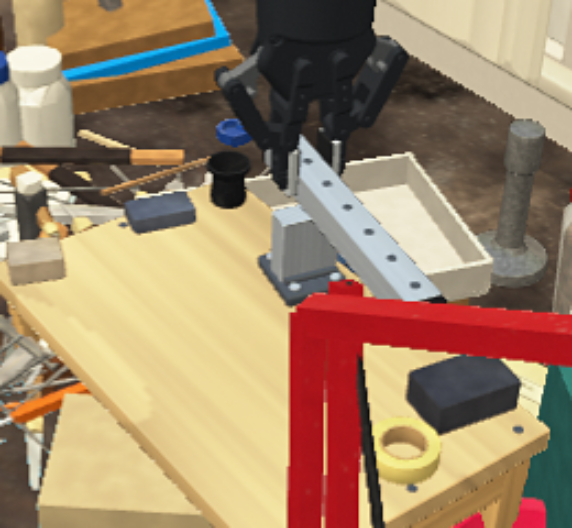

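The picture shows the lever held over the rest, which is at about (300,240), with its long end reaching towards (440,300). The loupe, stones and tape haven't moved. Next I lower it gently.

>>> servo_tool:
  targets:
    - [[0,0,0,-0.1,0],[0,0,0,-0.12,0],[0,0,0,-0.1,0],[0,0,0,-0.07,0],[0,0,0,-0.05,0],[0,0,0,-0.02,0],[0,0,0,-0.02,0],[0,0,0,-0.02,0],[0,0,0,0,0],[0,0,0,0,0],[0,0,0,0,0]]

```text
time_s: 17.4
tool_pos: [0.5576, 0.3309, 0.3493]
eef_rot: [2.444, 1.973, 0.0]
contact_force: [0.6, 0.7, -6.6]
width: 0.0233
finger_force: 98.8
```

```bash
python3 avg.py
```

```text
[ 0.016  0.147 -6.376] [0.457 0.442 0.422] [ 0.0001 -0.0048 -0.0034] [0.0224 0.0335 0.0277] [0.5576 0.3309 0.3492]
W 6.375910929566744 l -0.00017820002419304936 for .65kg -0.00017808581221026985 yaw 77.82667142333938
```

>>> servo_tool:
  targets:
    - [[0,0,0,-0.01,0],[0,0,0,-0.01,0],[0,0,0,-0.01,0],[0,0,0,0,0],[0,0,0,0,0]]

```text
time_s: 18.7
tool_pos: [0.5576, 0.3309, 0.3483]
eef_rot: [2.444, 1.973, 0.0]
contact_force: [-1.1, 0.1, -5.9]
width: 0.023
finger_force: 98.8
```

>>> servo_tool:
  targets:
    - [[0,0,0,-0.01,0],[0,0,0,-0.01,0],[0,0,0,0,0],[0,0,0,0,0]]

```text
time_s: 19.1
tool_pos: [0.5576, 0.3309, 0.3482]
eef_rot: [-2.444, -1.973, -0.001]
contact_force: [-2.2, -0.3, 1.3]
width: 0.0225
finger_force: 99.5
```

>>> servo_tool:
  targets:
    - [[0,0,0,0,0],[0,0,0,0,0],[0,0,0,0,0],[0,0,0,0,0]]
  newtons: 20

```text
time_s: 19.5
tool_pos: [0.5576, 0.3309, 0.3481]
eef_rot: [-2.444, -1.973, -0.0]
contact_force: [-4.6, -1.9, 5.5]
width: 0.0231
finger_force: 100.1
```

```bash
python3 avg.py
```

```text
[-4.172 -2.159  5.391] [0.532 0.439 0.567] [-0.4531  0.9247  0.0024] [0.027  0.0282 0.0375] [0.5576 0.3309 0.3482]
W -5.390598645687279 l -0.1183376225297931 for .65kg 0.09998599180924062 yaw 77.82711061916088
```

>>> servo_tool:
  targets:
    - [[0,0,0,0.01,0],[0,0,0,0,0],[0,0,0,0,0],[0,0,0,0,0]]
  newtons: 20

```text
time_s: 20.7
tool_pos: [0.5576, 0.3309, 0.3482]
eef_rot: [2.444, 1.973, 0.0]
contact_force: [-3.9, -1.9, 5.1]
width: 0.023
finger_force: 100.0
```

```bash
python3 avg.py
```

```text
[-3.953 -2.049  5.177] [0.6   0.487 0.552] [-4.103e-01  8.520e-01  6.000e-04] [0.0198 0.0172 0.0404] [0.5576 0.3309 0.3482]
W -5.177107418161795 l -0.11217482168097447 for .65kg 0.09102525101184161 yaw 77.82675259778048
```

>>> servo_tool:
  targets:
    - [[0,0,0,0.01,0],[0,0,0,0,0],[0,0,0,0,0],[0.3,0,0,0,0],[0.34,0,0,0,0],[0.38,0,0,0,0],[0.42,0,0,0,0],[0.46,0,0,0,0],[0.5,0,0,0,0],[0.5,0,0,0,0],[0.5,0,0,0,0],[0.5,0,0,0,0]]
  newtons: 20

```text
time_s: 22.7
tool_pos: [0.5576, 0.3309, 0.3483]
eef_rot: [2.444, 1.973, 0.0]
contact_force: [-0.2, 0.2, -0.3]
width: 0.0429
finger_force: 0.0
```

```bash
python3 tube.py .5454 .2722 .182 .208 d; python3 - <<'E'
import cv2
cv2.imwrite("pics/s4.png",cv2.resize(cv2.imread("pics/scene_d.png")[120:360,200:460],None,fx=2.2,fy=2.2))
E
```

```text
top few
wrist 14511 slope deg -0.87 z0 0.1967 l [0.0183 0.1107] [558.5 334.3] [94.9 25.2] 78.2
scene 1450 slope deg 0.04 z0 0.1937 l [-0.0848  0.0978] [549.1 280.5] [192.1  34.5] 77.4
```

View pics/s4.png

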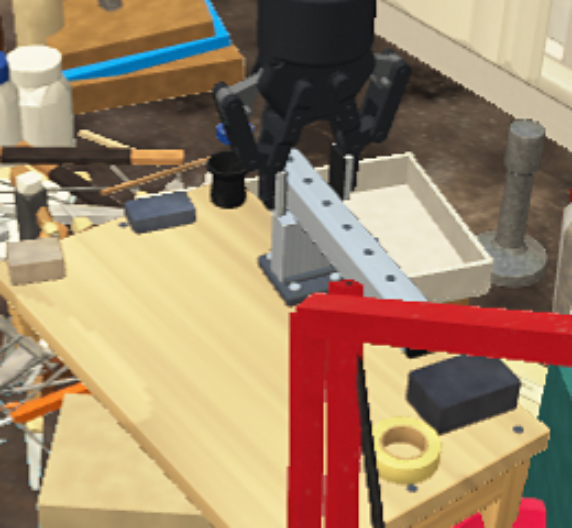

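The lever lies level on the rest and the fingers are clear of it on both sides. Next I open fully and back off upwards.

>>> servo_tool:
  targets:
    - [[0.7,0,0,0,0],[0.9,0,0,0,0],[0.9,0,0,0,0],[0.9,0,0,0.1,0],[0.9,0,0,0.2,0],[0.9,0,0,0.3,0],[0.9,0,0,0.4,0],[0.9,0,0,0.5,0],[0.9,0,0,0.5,0],[0.9,0,0,0.5,0],[0.9,0,0,0.5,0],[0.9,0,0,0.3,0],[0.9,0,0,0,0],[0.9,0,0,0,0],[0.9,0,0,0,0]]

```text
time_s: 24.35
tool_pos: [0.5574, 0.3309, 0.4465]
eef_rot: [-2.444, -1.973, 0.002]
contact_force: [-0.4, -0.6, 0.5]
width: 0.0769
finger_force: 0.0
```

```bash
python3 tube.py .5454 .2722 .180 .210 e;python3 tube.py .5454 .2722 .180 .210; python3 st.py
```

```text
top few
wrist 9474 slope deg -0.21 z0 0.196 l [-0.0778  0.1105] [548.4 286.9] [191.5  25.1] 78.1
scene 1645 slope deg -0.02 z0 0.1937 l [-0.0853  0.1079] [543.5 272.5] [220.   27.4] 77.9
top few
wrist 9444 slope deg -0.2 z0 0.1958 l [-0.0778  0.1105] [548.3 286.7] [191.8  25.1] 78.1
scene 1643 slope deg -0.01 z0 0.1938 l [-0.0852  0.1076] [545.9 283.5] [197.8  26.9] 78.1
{'time_s': 24.65, 'tool_pos': [0.5576, 0.3309, 0.447], 'eef_rot': [2.4444, 1.9734, -0.0007], 'contact_force': [0.2984, 0.1964, 0.4442], 'moment': [0.0385, 0.0033, -0.0321], 'width': 0.0768, 'finger_force': 0.0, 'tau': [-0.0097, -66.4461, 7.3268, -32.4177, 0.0162, 0.0052, 0.0003]}
```

View pics/wrist_e.png

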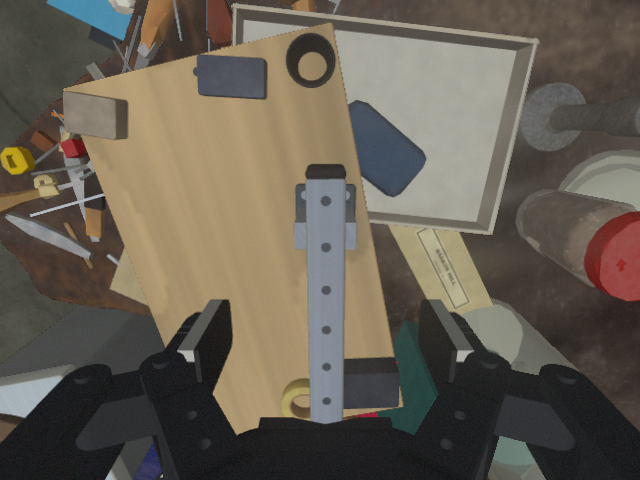

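The lever (columns 307–345) lies level, square and still across the rest at about (326,220). Everything else is where it was and the gripper is clear.

```bash
python3 -c "
from workcell import env
print(env.close_job())"
```

```text
the job is handed in; nothing more can be done
None
```

The lever arm lies level, square and still on the rest alone, at its balance point about 60 mm from mid length towards its +y end; the job was handed in at about 25 s with the gripper clear and the other things on the stand unmoved.

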